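Seat the sample jar that stands proud in its carrier

ROBOT

A 6-joint arm with a two-finger parallel gripper is mounted at the origin on a cart in front of the work surface, level with it; the furniture and walls round the work are solid. World frame = base frame: x ahead of the robot, y to its left, z up, the work surface at z = 0. Lengths are in m, angles in rad, forces in N, time in s.
With the tool pointing down it reaches from about 0.35 to 0.975 m from the base axis. Payload 4.9 kg.
Tool frame: the origin (TCP) lies at the very end of the fingers, on their centre line; the grasp point (between the pads) lies 19 mm behind it; x points along the fingers, y is the direction in which the jaws open and shut, and the axes are right-handed (so a half turn about x gives the same grasp; the last joint's range is limited). The gripper opens to 85 mm and grips with 20 to 120 N. Pads are 22 mm wide; open, the fingers measure 114 mm over their backs; the gripper's body (76 mm by 85 mm) begins 54 mm behind the grasp point. The pads swing forward as they close: fully open they stand 13 mm farther back than shut.
Start: joints at [1.07, 0.053, 1.613, -0, 1.476, -0.119], TCP at [0.233, 0.58, 0.231] pointing down, gripper open.
Joint ranges: [-3.01, 3.01], [-1.01, 2.22], [0.06, 2.58], [-1.02, 4.17], [0.09, 2.62], [-3.14, 3.14]. Speed limits (rad/s): [2.57, 2.57, 3.14, 3.14, 3.14, 3.14].

INTERFACE

Orientations are given as a rotation vector (axis times angle).
In Python, from station import ctrl, get_image, calibration, finish_job, search_frame, cut_out, mark_of gives the robot as it stands. The module is installed in compiled form; this text tells all that it offers.
- The arm moves only by the tool arm_command, never from a script. Its argument "plan" is a list that holds one entry, the list of rows, each a list of 7 numbers: the shift along the tool's x, y, z in m, then the turn, a rotation vector about the tool's x, y, z in degrees, then the finger opening in m, from 0 to 0.0854. A call has 1 to 20 rows; each row shifts and turns the pose as measured when the row begins, along the tool's axes as they then stand; what a row does not reach is not made up. A row lasts 1/12 s, in which the tool goes at most 41.7 mm and 7.16 degrees, less where a joint would pass 70% of its speed; a pose out of reach is approached as far as the arm can. A call with a gripper value outside its range is refused whole. The fingers move at their own pace and stop on an object; "squeeze" is the grip in N (left out, the last holds). Time passes only in rows, so rows that do not move let the fingers close. It gives the time, the measured TCP pose, the force and the opening at its end, in the units of the state.
- ctrl.get_obs(): the state, without advancing time (a new reading comes with each control period).
- get_image(name): name is "scene" or "top" or "wrist"; returns the picture (420x560x3 uint8, red, green, blue); there is no depth.
- calibration(name): a dict with "fx", "fy", "cx", "cy" (pixels), "k1" (the pictures are not rectified: a ray, as slopes to the right and down, at radius r is drawn at 1 + k1 r^2 times it, then the intrinsics apply), "cam_to_world" (4x4, takes a point from camera to world coordinates); the wrist camera has in their place "hand_eye" (4x4, takes a point from camera to tool coordinates, whose origin is the TCP and whose axes are the tool frame's). Camera axes: x right, y down, z forward; pixel columns grow to the right and rows downward; lengths in m; the calibration is good to about 2 mm. A picture is of the moment at which its call begins: read the wrist's pose just before it. calibration takes no time and is no camera call.
- finish_job(): hands the job in, once; it reports no verdict.
Trained networks look in the newest picture that a camera, given by its name, has taken for a name from the list of things; names that differ only in an ending like _2 or _b are one class to them, and where a whole thing is asked for, a point or a joint stands for the part that bears it (a point fixed in the world has none). Each returns a list of dicts, best first, with "conf" (0 to 1); they miss things now and then, are a little off and sometimes report something else, mostly with a low value. They report only what shows in the picture. A call takes as long as a camera call.
- search_frame(camera, thing): "at" ([x, y, z] in m, in the coordinates of the camera as it stood for that picture, good to about 4 mm: the middle of the surface that is visible of it).
- cut_out(camera, thing): "mask" (420x560 bool, what is visible of it).
- mark_of(camera, thing): "at" ([x, y, z] in m, in the coordinates of the camera as it stood for that picture, good to about 4 mm: a listed point, or the origin of a listed thing).
The state is a dict: "t": time; "q": joint angles; "dq": joint speeds; "effort": joint torques, N m; "tool_pos": TCP position; "tool_rot": TCP orientation; "contact_force": force on the tool from outside, world axes, zero at the start; "wrist_torque": the same for the moment, N m; "opening": finger opening in m.
Only numpy, scipy, OpenCV 4.12 (cv2) and the standard library are available. Lean on these libraries where they do the work, as an engineer would, in place of code of your own. Each camera call takes 0.05 s, during which the arm holds its last target. There are 200 camera calls.

TASK

One of the three sample jars in the square jar carrier has not been pushed down all the way and stands higher than the other two. Press straight down on its lid until it is fully home, with its lid rim down on the carrier's deck like the others, then let go and move clear. Leave the two jars that are already seated alone.

Things in the scene. Friction and masses are not known exactly. Their poses are not given: they have to be found in the camera images.
- proud_jar_top (a point): Centre of the top face of the lid of the jar that stands proud. All three jars in the carrier are alike: white plastic with a flat red ribbed lid, 57 mm high in all; body 45 mm and lid 49 mm in diameter, lid 15 mm high. The top of the proud lid is 73 to 79 mm over the bench at the start, and 63 mm once home, like the seated ones.
- proud_jar (a joint): How far the proud jar has been pushed down into its socket, in m: it starts between 0 and 0.006, and 0.016 is fully home against a hard stop. It slides straight down only; the push-fit resists with about 4 N at slow speed and the jar stays where it is left.
- seated_jar_1: One of the two jars that are already fully home, same shape as the proud one; origin at the centre of its underside, 6 mm over the bench; the lid top is 57 mm above the origin.
- seated_jar_2: The other jar that is already fully home; same shape and origin.
- carrier: Jar carrier, fixed on the bench: grey 156 mm square deck, 8 mm thick, on four short posts, top 48 mm over the bench; four sockets in a square 76 mm apart, three with jars, one empty. Origin at the centre of its underside, z up, turned by up to 17 degrees. At its left (+y) stands a white box-shaped analyser 285 mm high, x 0.48 to 0.76, y 0.13 to 0.39: keep the arm clear of it.

How it is judged:
At the end, for the whole second after the job is handed in: The jar that stood proud is pushed down to within 2.5 mm of its hard stop, and stays there with nothing touching it (value of joint proud_jar above 0.0135 m).
It fails at once if a jar that was already seated is pressed or struck with more than 4 N (contact force between any of seated_jar_1, seated_jar_2 and the arm above 4 N or contact force between any of seated_jar_1, seated_jar_2 and the fingers above 4 N).
It also fails if it takes over 32 s, if anything falls off the work surface, if the arm or the gripper's body presses on something with over 40 N, if the wrist force passes 120 N, or if a joint passes its speed limit or range.

## Working session

There is one attempt and no reset: what is moved stays moved. The work goes in short steps, Python scripts to look and compute and a tool call to move; the robot and the scene stay as the last step left them, time stands still between calls to the robot, and variables do not carry over. Pictures are saved under pics/ and viewed, about 8 in all and at most 12, crops included, and the job is handed in when it is done.

Besides the shell and the picture viewer there is one more tool, called after "Emit:" by a JSON object that holds its "api" and its "payload". arm_command: Moves the arm, as the interface text tells. Its arguments: {"type":"object","properties":{"plan":{"type":"array","items":{"type":"array","items":{"type":"array","items":{"type":"number"}}}},"squeeze":{"type":"number"}},"required":["plan"]}

```bash
mkdir -p pics; cat > h.py <<'E'
import numpy as np, cv2
from station import ctrl, get_image, calibration, finish_job, search_frame, cut_out, mark_of
from scipy.spatial.transform import Rotation as R
def T(cam,o=None):
    c=calibration(cam)
    if cam!='wrist': return np.array(c['cam_to_world'])
    o=o or ctrl.get_obs(); M=np.eye(4); M[:3,:3]=R.from_rotvec(o['tool_rot']).as_matrix(); M[:3,3]=o['tool_pos']
    return M@np.array(c['hand_eye'])
def w(cam,p,o=None): return (T(cam,o)@np.r_[p,1])[:3]
def pix(cam,P,o=None):
    c=calibration(cam); p=np.linalg.inv(T(cam,o))@np.r_[P,1]; s=p[:2]/p[2]; s=s*(1+c['k1']*(s@s))
    return np.array([c['fx']*s[0]+c['cx'],c['fy']*s[1]+c['cy']])
def onplane(cam,uv,z,o=None):
    c=calibration(cam); d=np.array([(uv[0]-c['cx'])/c['fx'],(uv[1]-c['cy'])/c['fy']]); s=d.copy()
    for _ in range(20): s=d/(1+c['k1']*(s@s))
    M=T(cam,o); r=M[:3,:3]@np.r_[s,1]; return M[:3,3]+r*(z-M[2,3])/r[2]
def save(n,im): cv2.imwrite('pics/'+n,im[...,::-1])
E
python3 - <<'E'
from h import *
np.set_printoptions(precision=4,suppress=True)
o=ctrl.get_obs(); print(o['t'],o['tool_pos'],o['tool_rot'],o['contact_force'])
print(R.from_rotvec(o['tool_rot']).as_matrix())
ims=[]
for c in ['scene','top']:
    save(c+'0.png',get_image(c)); print(c,T(c)[:3,3])
    for n in ['proud_jar_top','seated_jar_1','carrier']:
        for d in mark_of(c,n): 
            P=w(c,d['at']); print(c,n,round(d['conf'],2),P,pix(c,P))
E
```

```text
0.0 [0.2326 0.5794 0.23  ] [ 0.298   1.5506 -0.3012] [-0.3555 -0.4803 -0.0559]
[[-0.001   0.3726  0.928 ]
 [-0.0018  0.928  -0.3726]
 [-1.     -0.0021 -0.0003]]
scene [0.2227 0.3416 0.7464]
scene proud_jar_top 0.64 [ 0.5727 -0.0605  0.0777] [291.6087 202.2029]
scene seated_jar_1 0.78 [ 0.6406 -0.0476  0.0132] [266.3441 205.9487]
scene seated_jar_1 0.58 [0.5532 0.013  0.0067] [273.7797 244.6312]
scene carrier 0.69 [ 0.5996 -0.0167 -0.0006] [268.9682 226.7528]
top [ 0.5507 -0.0505  0.9186]
top proud_jar_top 0.74 [ 0.5636 -0.0659  0.0775] [292.5741 216.7752]
top seated_jar_1 0.82 [0.5541 0.0151 0.0047] [252.8702 222.4016]
top seated_jar_1 0.63 [ 0.6398 -0.044   0.0039] [280.8663 180.7609]
top carrier 0.81 [ 0.5983 -0.0169  0.0005] [268.1312 200.9933]
```

View pics/scene0.png

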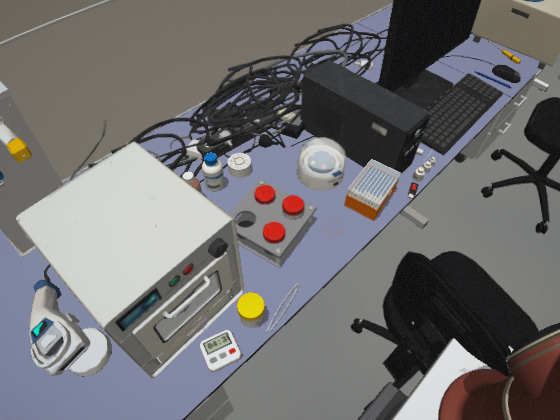

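View pics/top0.png

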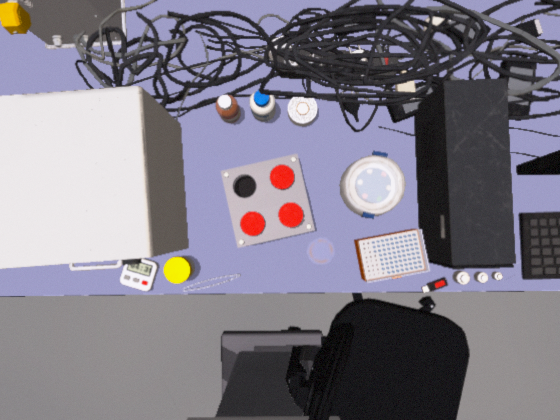

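The top view shows the carrier at about (268,200), with lids at (282,177), (290,215) and (252,223). The socket at (245,186) is empty. The networks take the jar at (290,215) as the proud one. I'll check that by triangulating all three lids.

```bash
python3 - <<'E'
from h import *
from scipy.optimize import least_squares
np.set_printoptions(precision=4,suppress=True)
B={}
for c in ['scene','top']:
    im=get_image(c).astype(int); m=((im[...,0]>150)&(im[...,1]<70)&(im[...,2]<70)).astype(np.uint8)
    n,l,s,ce=cv2.connectedComponentsWithStats(m); B[c]=[(ce[i],s[i,4]) for i in range(1,n) if s[i,4]>150]
    print(c,B[c])
for X0 in [(.57,-.063,.065),(.553,.014,.065),(.64,-.046,.065)]:
    uv={c:min(B[c],key=lambda b:np.linalg.norm(b[0]-pix(c,X0)))[0] for c in B}
    r=least_squares(lambda X:np.r_[pix('scene',X)-uv['scene'],pix('top',X)-uv['top']],X0)
    print(r.x,r.fun)
E
```

```text
scene [(array([264.5533, 192.6762]), np.int32(244)), (array([292.829 , 203.4647]), np.int32(269)), (array([273.516 , 230.6987]), np.int32(312))]
top [(array([281.7773, 176.7318]), np.int32(440)), (array([290.5743, 214.4797]), np.int32(444)), (array([252.4065, 223.2217]), np.int32(433))]
[ 0.5686 -0.0617  0.0758] [ 0.4518  0.0385 -0.2566 -0.2973]
[0.5531 0.0126 0.0617] [ 0.568   0.0568 -0.3452 -0.3889]
[ 0.6425 -0.0458  0.0625] [ 0.4406  0.0493 -0.2524 -0.2782]
```

Both methods agree: the proud lid is at (0.569, -0.062, 0.076). The other two lids are at about 0.062. The analyser lies between the start pose and the jar, so I'll go round its near side, shutting the fingers on the way.

Emit:
{"api": "arm_command", "payload": {"plan": [[[-0.006, -0.0295, 0.021, 0, 0, 0, 0], [-0.006, -0.0295, 0.021, 0, 0, 0, 0], [-0.006, -0.0295, 0.021, 0, 0, 0, 0], [-0.006, -0.0295, 0.021, 0, 0, 0, 0], [-0.006, -0.0295, 0.021, 0, 0, 0, 0], [-0.006, -0.0295, 0.021, 0, 0, 0, 0], [-0.006, -0.0295, 0.021, 0, 0, 0, 0], [-0.006, -0.0295, 0.021, 0, 0, 0, 0]]]}}

```text
t: 1.17
tool_pos: [0.3008, 0.292, 0.277]
tool_rot: [0.286, 1.553, -0.294]
contact_force: [0.3, -0.1, -0.0]
opening: 0.0002
```

Emit:
{"api": "arm_command", "payload": {"plan": [[[0, -0.0297, 0.0227, 0, 0, 0, 0], [0, -0.0297, 0.0227, 0, 0, 0, 0], [0, -0.0297, 0.0227, 0, 0, 0, 0], [0, -0.0297, 0.0227, 0, 0, 0, 0], [0, -0.0297, 0.0227, 0, 0, 0, 0], [0, -0.0297, 0.0227, 0, 0, 0, 0], [0, -0.0297, 0.0227, 0, 0, 0, 0], [0, -0.0297, 0.0227, 0, 0, 0, 0], [0, -0.0297, 0.0227, 0, 0, 0, 0], [0, -0.0297, 0.0227, 0, 0, 0, 0]]]}}

```text
t: 2.0
tool_pos: [0.4069, -0.084, 0.2849]
tool_rot: [0.288, 1.534, -0.286]
contact_force: [1.0, 0.4, 0.1]
opening: 0.0004
```

Emit:
{"api": "arm_command", "payload": {"plan": [[[0.0205, 0.0133, 0.0237, 0, 0, 0, 0], [0.0205, 0.0133, 0.0237, 0, 0, 0, 0], [0.0205, 0.0133, 0.0237, 0, 0, 0, 0], [0.0205, 0.0133, 0.0237, 0, 0, 0, 0], [0.0205, 0.0133, 0.0237, 0, 0, 0, 0], [0.0205, 0.0133, 0.0237, 0, 0, 0, 0], [0, 0, 0, 0, 0, 0, 0]]]}}

```text
t: 2.58
tool_pos: [0.5802, -0.0784, 0.1637]
tool_rot: [0.303, 1.521, -0.311]
contact_force: [-1.1, -0.1, -0.7]
opening: -0.0002
```

```bash
python3 - <<'E'
from h import *
np.set_printoptions(precision=4,suppress=True)
o=ctrl.get_obs(); save('wrist1.png',get_image('wrist'))
M=R.from_rotvec(o['tool_rot']).as_matrix(); print(o['tool_pos']); print(M)
for d in mark_of('wrist','proud_jar_top'): print(d['conf'],w('wrist',d['at'],o))
for d in mark_of('wrist','seated_jar_1'): print('s',d['conf'],w('wrist',d['at'],o))
tgt=np.array([.5686,-.0617,.09]); print('tool shift',M.T@(tgt-o['tool_pos']),'pix',pix('wrist',[.5686,-.0617,.076],o))
Mt=np.array([[0,.3726,.928],[0,.928,-.3726],[-1,0,0]]); print('turn deg',np.degrees(R.from_matrix(M.T@Mt).as_rotvec()))
E
```

```text
[ 0.5802 -0.0784  0.1637]
[[ 0.026   0.3827  0.9235]
 [-0.0102  0.9239 -0.3825]
 [-0.9996  0.0005  0.0279]]
0.76 [ 0.5707 -0.0624  0.0782]
s 0.91 [ 0.6399 -0.0488  0.0041]
s 0.68 [0.5526 0.0106 0.0035]
tool shift [ 0.0732  0.011  -0.0192] pix [290.6185 184.44  ]
turn deg [-0.6232  1.5986 -0.0199]
```

View pics/wrist1.png

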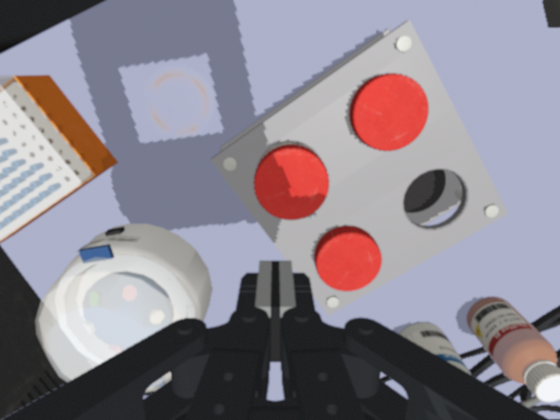

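In the wrist view the proud lid is centred at about (291,182), and the projection predicted (291,184). Next I centre over it and level the tool.

Emit:
{"api": "arm_command", "payload": {"plan": [[[0.015, 0.011, -0.019, -0.6, 1.6, 0, 0], [0.015, 0, 0, 0, 0, 0, 0], [0.01, 0, 0, 0, 0, 0, 0], [0, 0, 0, 0, 0, 0, 0]]]}}

```text
t: 3.07
tool_pos: [0.5683, -0.0632, 0.1384]
tool_rot: [0.299, 1.527, -0.302]
contact_force: [-1.0, -0.4, -0.5]
opening: -0.0
```

```bash
cat > s.py <<'E'
from h import *
np.set_printoptions(precision=4,suppress=True)
o=ctrl.get_obs(); M=R.from_rotvec(o['tool_rot']).as_matrix(); print(o['t'],o['tool_pos'],o['contact_force'])
Mt=np.array([[0,.3726,.928],[0,.928,-.3726],[-1,0,0]]); print('turn deg',np.degrees(R.from_matrix(M.T@Mt).as_rotvec()))
print('shift to z.085',M.T@(np.array([.5692,-.062,.085])-o['tool_pos']))
E
python3 s.py
```

```text
3.0667 [ 0.5683 -0.0632  0.1384] [-0.9586 -0.4489 -0.548 ]
turn deg [-0.1058  1.2987 -0.1372]
shift to z.085 [ 0.0534  0.0013 -0.0008]
```

Emit:
{"api": "arm_command", "payload": {"plan": [[[0.013, 0.001, 0, 0, 1.3, 0, 0], [0.013, 0, 0, 0, 0.5, 0, 0], [0.013, 0, 0, 0, 0, 0, 0], [0.012, 0, 0, 0, 0, 0, 0], [0, 0, 0, 0, 0, 0, 0]]]}}

```text
t: 3.48
tool_pos: [0.5712, -0.0641, 0.0924]
tool_rot: [0.304, 1.545, -0.3]
contact_force: [-1.1, 0.6, -0.7]
opening: 0.0
```

```bash
python3 s.py
```

```text
3.4833 [ 0.5712 -0.0641  0.0924] [-1.087   0.6044 -0.7148]
turn deg [-0.1919  0.2097 -0.2237]
shift to z.085 [ 0.0073  0.0012 -0.0027]
```

Centred to within 3 mm. I'll press in small steps and watch the force.

Emit:
{"api": "arm_command", "payload": {"plan": [[[0.005, 0.001, -0.002, 0, 0, 0, 0], [0.005, 0, 0, 0, 0, 0, 0], [0.004, 0, 0, 0, 0, 0, 0], [0.004, 0, 0, 0, 0, 0, 0], [0.004, 0, 0, 0, 0, 0, 0]]]}}

```text
t: 3.9
tool_pos: [0.5701, -0.0626, 0.0703]
tool_rot: [0.304, 1.544, -0.3]
contact_force: [-2.7, 0.6, 3.5]
opening: 0.0002
```

Emit:
{"api": "arm_command", "payload": {"plan": [[[0.003, 0, 0, 0, 0, 0, 0], [0.003, 0, 0, 0, 0, 0, 0], [0.002, 0, 0, 0, 0, 0, 0]]]}}

```text
t: 4.15
tool_pos: [0.5704, -0.0626, 0.0633]
tool_rot: [0.304, 1.545, -0.3]
contact_force: [-8.2, 1.9, 17.9]
opening: 0.0002
```

Emit:
{"api": "arm_command", "payload": {"plan": [[[0.002, 0, 0, 0, 0, 0, 0]]]}}

```text
t: 4.23
tool_pos: [0.5705, -0.0626, 0.0633]
tool_rot: [0.304, 1.546, -0.3]
contact_force: [-10.8, 1.7, 20.0]
opening: -0.0001
```

The tool height stayed at 0.0633 while the force rose to 20 N, so the jar is against its hard stop. Retracting straight up.

Emit:
{"api": "arm_command", "payload": {"plan": [[[-0.01, 0, 0, 0, 0, 0, 0], [-0.02, 0, 0, 0, 0, 0, 0], [-0.03, 0, 0, 0, 0, 0, 0], [-0.035, 0, 0, 0, 0, 0, 0], [-0.035, 0, 0, 0, 0, 0, 0], [-0.03, -0.01, -0.03, 0, 0, 0, 0], [0, -0.01, -0.035, 0, 0, 0, 0], [0, -0.01, -0.035, 0, 0, 0, 0], [0, -0.01, -0.035, 0, 0, 0, 0], [0, 0, 0, 0, 0, 0, 0]]]}}

```text
t: 5.07
tool_pos: [0.4299, -0.0493, 0.2282]
tool_rot: [0.303, 1.537, -0.299]
contact_force: [0.4, 0.7, -0.1]
opening: 0.0
```

```bash
python3 - <<'E'
from h import *
from scipy.optimize import least_squares
np.set_printoptions(precision=4,suppress=True)
o=ctrl.get_obs(); print(o['t'],o['tool_pos'],o['contact_force'])
B={}
for c in ['scene','top']:
    im=get_image(c); save(c+'2.png',im); im=im.astype(int); m=((im[...,0]>150)&(im[...,1]<70)&(im[...,2]<70)).astype(np.uint8)
    n,l,s,ce=cv2.connectedComponentsWithStats(m); B[c]=[ce[i] for i in range(1,n) if s[i,4]>150]
    print(c,B[c],s[1:,4])
for X0 in [(.57,-.063,.065),(.553,.014,.065),(.64,-.046,.065)]:
    uv={c:min(B[c],key=lambda b:np.linalg.norm(b-pix(c,X0))) for c in B}
    r=least_squares(lambda X:np.r_[pix('scene',X)-uv['scene'],pix('top',X)-uv['top']],X0); print(r.x,r.fun)
E
```

```text
5.0667 [ 0.4299 -0.0493  0.2282] [ 0.3896  0.7089 -0.115 ]
scene [array([264.5306, 192.702 ]), array([292.3926, 207.2889]), array([273.5705, 230.7276])] [245  16 270 312  16]
top [array([281.7546, 176.7018]), array([290.2931, 214.6548]), array([252.4306, 223.2338])] [  9 436 423 432  54   7   2   1   3   3   2   1   1   1   2   2   2   5
   1   1   6   2   2   1   1   3   1   1   1   5   1   4   2   1   4   6
   1   2   1   5   1   1   1   1   1   2   4   2   2  34   3   1   1   1
   2   1   1   6   4   1   2   1   1   7   2   1   1   1   7   4   9   1
   1   2   1   3   3  11  10   1  38   1   2   1   1   1   1   1   3   1
   1   1   3   7   1   1   2   3   1   7  31   2   1   1   3   1   2]
[ 0.5686 -0.0613  0.0623] [ 0.4884  0.0417 -0.2784 -0.3225]
[0.553  0.0125 0.0616] [ 0.5494  0.0549 -0.3338 -0.3762]
[ 0.6426 -0.0458  0.0624] [ 0.4336  0.0485 -0.2484 -0.2738]
```

View pics/scene2.png

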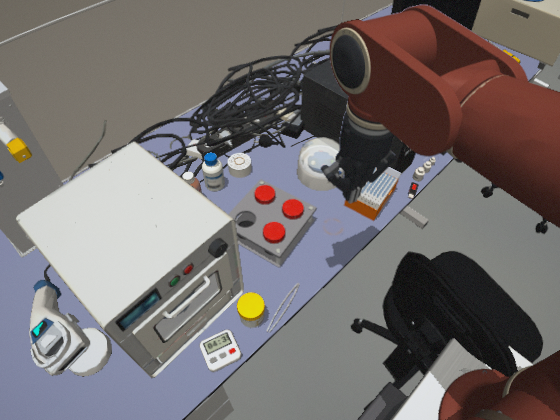

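All three lids, at (264,193), (292,207) and (273,231), are now level, and the arm is clear of the carrier.

```bash
python3 -c "from station import finish_job; print(finish_job())"
```

```text
the job is handed in; nothing more can be done
None
```

The proud jar is pushed fully home, the arm has moved clear, and I handed the job in at about 5.2 s.

- **Finding the jar:** the networks and my own triangulation from two cameras agreed. The proud lid was at about (0.569, -0.062) with its top at 76 mm, against about 62 mm for the other two.
- **Pressing:** I went round the analyser with the fingers shut and pressed straight down. The jar slid at about 4 N. The tool then stopped at 63.3 mm while the force rose to 20 N, with about 11 N sideways, which shows the hard stop.
- **Last checks:** after backing off, the pressed lid measures 62.3 mm and the seated ones 61.6 and 62.4 mm. The two seated jars have not moved, and the contact force is back to about zero. No check failed or disagreed.

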